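Pop the touch-latch garlic box and swing its lid open

ROBOT

A 6-joint arm with a two-finger parallel gripper is mounted at the origin on the work surface; the furniture and walls round the work are solid. World frame = base frame: x ahead of the robot, y to its left, z up, the work surface at z = 0. Lengths are in m, angles in rad, forces in N, time in s.
With the tool pointing down it reaches from about 0.35 to 0.975 m from the base axis. Payload 4.9 kg.
Tool frame: the origin (TCP) lies on the centre line of the jaws, within the pads' length; the fingertips stand 25 mm ahead of it and the grasp point (between the pads) lies 6 mm ahead of it; z points along the fingers, y is the line along which they close (so a half turn about z gives the same grasp; the last joint's range is limited). The gripper opens to 85 mm and grips with 20 to 120 N. Pads are 22 mm wide; open, the fingers measure 114 mm over their backs; the gripper's body (76 mm by 85 mm) begins 54 mm behind the grasp point. The pads swing forward as they close: fully open they stand 13 mm farther back than shut.
Start: joints at [1.146, 0.053, 1.613, -0, 1.476, -0.119], TCP at [0.188, 0.596, 0.218] pointing down, gripper open.
Joint ranges: [-3.01, 3.01], [-1.01, 2.22], [0.06, 2.58], [-1.02, 4.17], [0.09, 2.62], [-3.14, 3.14]. Speed limits (rad/s): [2.57, 2.57, 3.14, 3.14, 3.14, 3.14].

INTERFACE

Orientations are given as a unit quaternion [w, x, y, z].
In Python, from plant import state, grab_frame, get_calibration, job gives the robot as it stands. The module is installed in compiled form; this text tells all that it offers.
- The arm moves only by the tool move_arm, never from a script. Its argument "targets" is a list that holds one entry, the list of rows, each a list of 5 numbers: the opening in per cent of the stroke, from 0 (shut) to 100 (fully open), then the shift along the tool's x, y, z as a fraction of full scale, then the turn about the tool's z as a fraction of full scale. A call has 1 to 5 rows; each row shifts and turns the commanded pose from where the row before left it, along the tool's axes as they then stand; what a row does not reach is not made up. Full scale, the value 1, is 0.6 m for a shift and 6 degrees for a turn. A row lasts 1/12 s, in which the tool goes at most 41.7 mm and 7.16 degrees, less where a joint would pass 70% of its speed; a pose out of reach is approached as far as the arm can. A call with a number of a shift or a turn outside -1 to 1 is refused whole. A call with a gripper value outside its range is refused whole. The fingers move at their own pace and stop on an object; the grip force is fixed at half the most. Time passes only in rows, so rows that do not move let the fingers close. It gives the time, the measured TCP pose, the force, the opening and the grip force at its end, in the units of the state.
- state(): the state, without advancing time (a new reading comes with each control period).
- grab_frame(name): name is "scene" or "top" or "wrist"; returns the picture (480x640x3 uint8, red, green, blue); there is no depth.
- get_calibration(name): a dict with "vertical_fov" (degrees; the focal length in pixels is half the picture's height over the tangent of half this angle, whatever the lens; pixels are square), "cx", "cy" (the principal point, pixels), "R" (3x3) and "t" (3): a world point X has camera coordinates R X + t. Camera axes: x right, y down, z forward; pixel columns grow to the right and rows downward; lengths in m; the calibration is good to about 2 mm. A picture is of the moment at which its call begins: read the wrist's pose just before it. get_calibration takes no time and is no camera call; for the wrist camera it gives the pose at the moment of the call.
- job.job_done(): hands the job in; it is judged then, once.
The state is a dict: "time": time; "joint_pos": joint angles; "joint_vel": joint speeds; "joint_efforts": joint torques, N m; "tool_pos": TCP position; "tool_rot": TCP orientation; "contact_force": force on the tool from outside, world axes, zero at the start; "ft_torque": the same for the moment, N m; "gripper_width": opening from 0.0 (shut) to 1.0 (fully open); "grasp_force": force on a finger pad.
Only numpy, scipy, OpenCV 4.12 (cv2) and the standard library are available. Lean on these libraries where they do the work, as an engineer would, in place of code of your own. Each camera call takes 0.05 s, during which the arm holds its last target. There are 200 camera calls.

TASK

Open the handle-less wooden garlic box: with shut fingers press the front edge of its lid down until the hidden touch catch lets go, take the fingers away so that the spring lifts the lid ajar by itself, then push the lid up and over with the fingertips until it stands open, leaning back past upright. Only touch and push: do not pinch the lid, do not lift or shove the box or tip it, leave the garlic in it, and leave the other things on the worktop alone.

Things in the scene. Friction and masses are not known exactly. Their poses are not given: they have to be found in the camera images.
- garlic_box: Loose handle-less box of pale wood, 120 (x) x 100 (y) x 114 mm high with its lid shut, 1.4 to 2 kg. Origin: centre of its underside, on the worktop. Its own -x side is the front, on the robot's side, turned up to 0.75 rad; the lid is hinged at the rear (+x). Walls 8 mm thick; front and sides end 90 mm up, 10 mm below the shut lid. Catch inside mid-front; spring pin at x -30, y +31 mm.
- lid (a joint): Angle of the lid, rad: 0 shut, latched and level; grows as the front edge rises; 1.57 upright; stop at 1.9, leaning back. Pressed in it reads below 0: the catch lets go at about -0.035, stop at -0.07 (harmless). After release the spring lifts it to 0.35 to 0.4, where it rests. Beyond that it swings freely; past upright it falls back to its stop and stays, before that it drops onto the spring pin.
- lid_hinge (a point): Point on the hinge axis of the lid, mid-width: box frame x = +60, y = 0, z = 100 mm. The axis runs along the box's y. The lid is a flat board 132 mm long from this axis to its front edge, 104 mm wide, 14 mm thick, 0.14 kg; its underside passes through the axis.
- lid_front (a point): Middle of the upper front edge of the lid; moves with it. Shut: box frame x = -72, y = 0, z = 114 mm (12 mm overhang past the front wall). Pressing here takes about 4 N, 25 mm behind it 5 N, near the hinge it fails. The catch lets go about 5 mm down, the stop is 9 mm down; the lid rises only when let go. Ajar, this point is about 160 mm above the worktop. The catch does not catch again.
- lid_upper: The upper 7 mm of the lid board. Origin on the hinge axis, x from the front edge towards the hinge, z normal to the lid (up when shut).
- lid_lower: The lower 7 mm of the lid board, fixed to the upper half. Same origin and axes. Fingers pressing hard on both halves at once means that the lid is pinched.
- garlic: Bulb of garlic, about 56 mm, loose in the rear half of the box on its 8 mm thick floor. Origin at its underside.
- egg_timer: Bystander: round white wind-up kitchen timer, diameter 63, 48 mm high, loose. Origin at the centre of its underside.
- candle: Bystander: tan pot candle, diameter 67, 64 mm high, loose. Origin at the centre of its underside.
- glass_jar: Bystander: clip-top glass jar with dark contents, 99 x 88 x 120 mm, loose. Origin at the centre of its underside.
There are look-alikes about, which are no part of the job. What is meant by the garlic_box is not blue, and is the smaller of those in its own colour.

How it is judged:
On the way, in this order (a step that is already met when the one before it is completed fails the run):
1. the lid is pressed in until the catch has let go (value of joint lid below -0.03 rad), for 0.05 s.
2. the lid stands ajar by itself, lifted by the spring, with the robot off it (value of joint lid between 0.25 and 0.55 rad and contact force between each of the arm, the fingers and garlic_box below 0.3 N and velocity of joint lid below 0.3 rad/s), for 0.2 s.
At the end, for the whole second after the job is handed in: The lid stands open past upright (more than 1.6 rad) with the robot off it; the box stands level and at rest within 25 mm of where it was, the garlic bulb is still in it, and the timer, candle and jar are within 20 mm of where they stood (value of joint lid above 1.6 rad and angle between garlic_box's own z axis and vertical below 0.05 rad and distance of garlic_box from where it was at the start of the episode below 0.025 m and linear speed of garlic_box below 0.02 m/s and x of garlic in the frame of garlic_box between -0.055 and 0.055 m and y of garlic in the frame of garlic_box between -0.045 and 0.045 m and z of garlic in the frame of garlic_box below 0.06 m and distance of each of egg_timer, candle, glass_jar from where it was at the start of the episode below 0.02 m); the robot touches nothing.
It fails at once if the lid is pinched: the fingers press with more than 8 N on its upper and lower halves at once (contact force between the fingers and lid_upper above 8 N and contact force between the fingers and lid_lower above 8 N).
It fails at once if the box is lifted (12 mm), tipped (0.15 rad) or shoved (25 mm) (height (world z) of garlic_box above 0.012 m or angle between garlic_box's own z axis and vertical above 0.15 rad or distance of garlic_box from where it was at the start of the episode above 0.025 m).
It fails at once if the garlic bulb is taken up out of the box (z of garlic in the frame of garlic_box above 0.06 m).
It fails at once if the timer, candle or jar is moved by more than 20 mm or lifted (distance of any of egg_timer, candle, glass_jar from where it was at the start of the episode above 0.02 m).
It also fails if it takes over 42 s, if anything falls off the work surface, if the arm or the gripper's body presses on something with over 40 N, if the wrist force passes 120 N, or if a joint passes its speed limit or range.

## Working session

There is one attempt and no reset: what is moved stays moved. The work goes in short steps, Python scripts to look and compute and a tool call to move; the robot and the scene stay as the last step left them, time stands still between calls to the robot, and variables do not carry over. Pictures are saved under pics/ and viewed, at most 10 in all, crops included, and the job is handed in when it is done.

Besides the shell and the picture viewer there is one more tool, called after "Emit:" as name(argument=value, ...), one argument or row to a line, values as JSON. move_arm: Moves the arm, as the interface text tells. Shift numbers are shares of 0.6 m and turn numbers shares of 6 degrees, none past 1 either way. Its arguments: {"type":"object","properties":{"targets":{"type":"array"}},"required":["targets"]}

```bash
mkdir -p pics && python3 - <<'E'
from plant import state, grab_frame, get_calibration
import cv2
for n in("scene","top"):
    cv2.imwrite(f"pics/{n}0.png",grab_frame(n)[:,:,::-1]); print(n,get_calibration(n))
s=state();print(s["time"],s["tool_pos"],s["tool_rot"],s["contact_force"])
E
```

```text
scene {'vertical_fov': 50.97986115461586, 'cx': 316.8285597332575, 'cy': 237.7005382508287, 'R': array([[ 0.46305655, -0.88620902, -0.01456706],
       [-0.64805582, -0.32731463, -0.6876691 ],
       [ 0.60465055,  0.32786995, -0.7258781 ]]), 't': array([-0.25385248,  0.25011715,  1.43986493])}
top {'vertical_fov': 50.58190080997328, 'cx': 317.9863993616392, 'cy': 238.80297759603883, 'R': array([[ 0.38926617, -0.92107736,  0.00939985],
       [-0.84788108, -0.36228242, -0.38710351],
       [ 0.35995768,  0.14271635, -0.92198835]]), 't': array([-0.24888883,  0.28959599,  1.3478605 ])}
0.1 [0.18789713 0.59546841 0.21718202] [-2.60910074e-04  1.52280386e-01  9.88336899e-01 -8.88983176e-04] [-0.2372451   0.45537293 -0.29389236]
```

View pics/scene0.png

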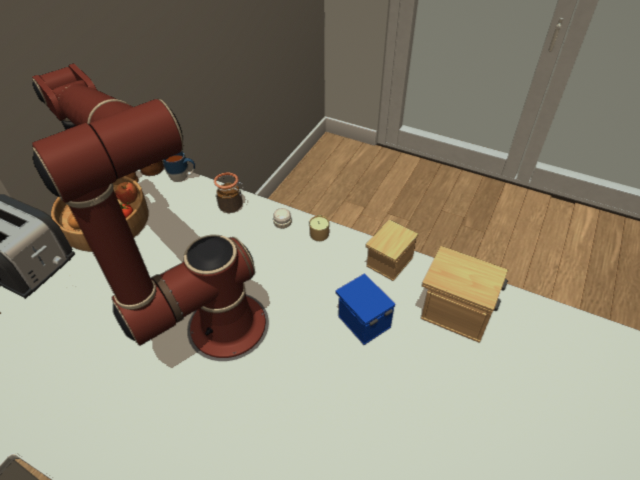

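View pics/top0.png

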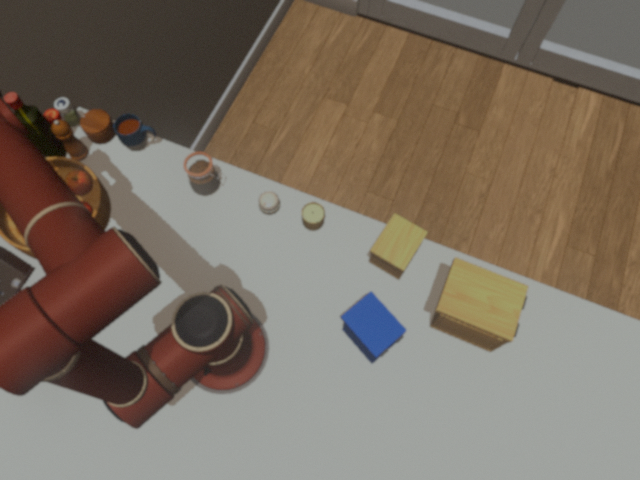

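Candidates for the box in the top view are the small pale wooden box at (398,245), a large pale wooden one at (480,303) and a blue one at (373,326). The small wooden one fits: it is not blue and it is the smaller of the two in its colour. I'll confirm it in a crop and measure it.

```bash
cat > h.py <<'E'
import numpy as np, cv2
from plant import state, grab_frame, get_calibration
def cam(n):
    c=get_calibration(n); f=240/np.tan(np.radians(c["vertical_fov"])/2)
    return f,c["cx"],c["cy"],np.array(c["R"]),np.array(c["t"])
def plane(n,px,z,C=None):
    f,cx,cy,R,t=C or cam(n); px=np.atleast_2d(px).astype(float)
    d=np.c_[(px[:,0]-cx)/f,(px[:,1]-cy)/f,np.ones(len(px))]@R
    o=-R.T@t
    return o+d*((z-o[2])/d[:,2])[:,None]
def proj(n,X,C=None):
    f,cx,cy,R,t=C or cam(n); p=np.atleast_2d(X)@R.T+t
    return np.c_[f*p[:,0]/p[:,2]+cx,f*p[:,1]/p[:,2]+cy]
E
python3 - <<'E'
from h import *
out=[]
for n,(x0,y0,x1,y1) in {"top":(360,205,440,285),"scene":(355,210,430,285)}.items():
    im=cv2.imread(f"pics/{n}0.png"); c=cv2.resize(im[y0:y1,x0:x1],(400,400),interpolation=cv2.INTER_CUBIC)
    hsv=cv2.cvtColor(c,cv2.COLOR_BGR2HSV)
    m=((hsv[...,0]>15)&(hsv[...,0]<32)&(hsv[...,1]>80)&(hsv[...,2]>150)).astype(np.uint8)
    m=cv2.morphologyEx(m,cv2.MORPH_OPEN,np.ones((9,9)));
    cs,_=cv2.findContours(m,0,2); k=max(cs,key=cv2.contourArea)[:,0].astype(float)
    s=(x1-x0)/400; px=(k+.5)*s-.5+[x0,y0]
    P=plane(n,px,.114)[:,:2]
    r=cv2.minAreaRect((P*1000).astype(np.float32)); print(n,r, cv2.boxPoints(r).round(0).tolist())
    cv2.drawContours(c,[k.astype(int)[:,None]],-1,(0,0,255),1); out.append(c)
cv2.imwrite("pics/crop1.png",np.hstack(out))
im=cv2.imread("pics/top0.png")
for nm,p,z in(("timer",(269,201),.048),("candle",(313,213),.064),("jar",(201,165),.12),("blue",(373,322),.12),("big",(480,298),.17)): print(nm,plane("top",p,z).round(3))
E
```

```text
top ((421.8775329589844, -323.26800537109375), (100.9267578125, 127.41922760009766), 80.26921081542969) [[351.0, -362.0], [476.0, -384.0], [493.0, -284.0], [368.0, -263.0]]
scene ((446.6759948730469, -282.4277038574219), (188.62332153320312, 166.89666748046875), 79.47820281982422) [[347.0, -360.0], [511.0, -390.0], [546.0, -205.0], [382.0, -174.0]]
timer [[0.422 0.062 0.048]]
candle [[ 0.429 -0.073  0.064]]
jar [[0.418 0.264 0.12 ]]
blue [[ 0.188 -0.337  0.12 ]]
big [[ 0.332 -0.555  0.17 ]]
```

View pics/crop1.png

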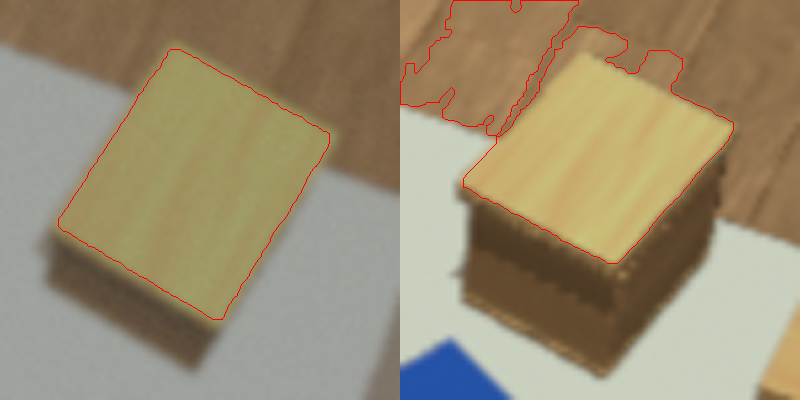

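The crops confirm it: the small pale wooden box has a clean lid outline. Its corners in the top crop are (57,225), (220,320), (330,135) and (172,48), with the dark front wall below, on the robot's side. I'll cross-check the pose in the scene view.

```bash
python3 - <<'E'
from h import *
s=np.array([[366.6,244.9],[395.5,259.3],[417.4,233.6]])
print("scene corners on .114 (FL,FR,RR)",plane("scene",s,.114).round(4))
c=np.array([.4219,-.3233]);a=np.radians(80.27-90);u=np.array([np.cos(a),np.sin(a)]);v=np.array([-u[1],u[0]])
for X,Y in((-66,52),(-66,-52),(66,-52)):
    p=c+u*X/1e3+v*Y/1e3; print(p.round(4),proj("scene",np.r_[p,.114]).round(1))
st=state(); from scipy.spatial.transform import Rotation as Ro
w,x,y,z=st["tool_rot"];R=Ro.from_quat([x,y,z,w]).as_matrix();print(R.round(3))
E
```

```text
scene corners on .114 (FL,FR,RR) [[ 0.3653 -0.2638  0.114 ]
 [ 0.3511 -0.3608  0.114 ]
 [ 0.4769 -0.3818  0.114 ]]
[ 0.3656 -0.2609] [[365.7 244.5]]
[ 0.3481 -0.3634] [[396.  260.3]]
[ 0.4782 -0.3857] [[418.8 233.8]]
[[-0.954  0.301 -0.001]
 [ 0.301  0.954 -0.002]
 [ 0.    -0.002 -1.   ]]
```

Emit:
move_arm(
  targets=[
    [[0,0,0,-0.06,-0.5],[0,-0.06,0,0,-0.5],[0,-0.06,-0.02,0,-0.28],[0,-0.06,-0.03,0,0],[0,-0.06,-0.03,0,0]],
  ],
)

```text
time: 0.52
tool_pos: [0.3215, 0.5193, 0.2538]
tool_rot: [-0.0, 0.085, 0.996, -0.0]
contact_force: [1.0, 0.8, 0.1]
gripper_width: 0.298
grasp_force: 0.0
```

Emit:
move_arm(
  targets=[
    [[0,-0.02,-0.06,0,0],[0,-0.02,-0.06,0,0],[0,-0.02,-0.06,0,0],[0,-0.02,-0.06,0,0],[0,-0.02,-0.06,0,0]],
  ],
)

```text
time: 0.93
tool_pos: [0.3487, 0.3308, 0.2536]
tool_rot: [-0.0, 0.086, 0.996, -0.0]
contact_force: [1.1, -0.8, 0.6]
gripper_width: 0.001
grasp_force: 0.0
```

Emit:
move_arm(
  targets=[
    [[0,-0.02,-0.06,0,0],[0,-0.02,-0.06,0,0],[0,-0.02,-0.06,0,0],[0,-0.02,-0.06,0,0],[0,-0.02,-0.06,0,0]],
  ],
)

```text
time: 1.35
tool_pos: [0.3769, 0.1434, 0.2539]
tool_rot: [-0.0, 0.085, 0.996, -0.0]
contact_force: [0.7, -0.3, 0.6]
gripper_width: 0.002
grasp_force: 0.0
```

Emit:
move_arm(
  targets=[
    [[0,0,-0.06,0,0],[0,0,-0.06,0,0],[0,0,-0.06,0,0],[0,0,-0.06,0,0],[0,0,-0.06,0,0]],
  ],
)

```text
time: 1.77
tool_pos: [0.3457, -0.0337, 0.254]
tool_rot: [0.0, 0.086, 0.996, -0.0]
contact_force: [0.8, -0.7, 0.3]
gripper_width: 0.002
grasp_force: 0.0
```

Emit:
move_arm(
  targets=[
    [[0,0,-0.06,0,0],[0,0,-0.06,0,0],[0,0,-0.06,0,0],[0,0,-0.06,0,0],[0,0,0,0,0]],
  ],
)

```text
time: 2.18
tool_pos: [0.3202, -0.1788, 0.2537]
tool_rot: [-0.001, 0.09, 0.996, -0.001]
contact_force: [0.4, 2.1, 0.2]
gripper_width: 0.003
grasp_force: 0.0
```

Emit:
move_arm(
  targets=[
    [[0,-0.027,-0.052,0,0],[0,-0.027,-0.052,0,0],[0,-0.027,-0.052,0,0],[0,-0.027,-0.052,0,0],[0,0,0,0,0]],
  ],
)

```text
time: 2.6
tool_pos: [0.3651, -0.3116, 0.2523]
tool_rot: [-0.001, 0.087, 0.996, 0.001]
contact_force: [-0.1, 1.0, -0.1]
gripper_width: 0.002
grasp_force: 0.0
```

Emit:
move_arm(
  targets=[
    [[0,0,0,0.05,0],[0,0,0,0.05,0],[0,0,0,0,0],[0,0,0,0,0]],
  ],
)

```text
time: 2.93
tool_pos: [0.3637, -0.3064, 0.1924]
tool_rot: [-0.002, 0.085, 0.996, 0.002]
contact_force: [-0.2, 0.2, -0.3]
gripper_width: -0.002
grasp_force: 0.0
```

```bash
python3 - <<'E'
from h import *
s=state();print(s["time"],s["tool_pos"],s["tool_rot"],s["contact_force"],s["joint_pos"])
im=[grab_frame(n)[:,:,::-1] for n in("scene","wrist")]
C=cam("wrist")
cv2.imwrite("pics/p2.png",np.hstack([cv2.resize(im[0][130:330,280:480],(400,400)),cv2.resize(im[1],(400,300)).copy() if 0 else cv2.copyMakeBorder(cv2.resize(im[1],(400,300)),0,100,0,0,0)]))
E
```

```text
2.9333 [ 0.3637445  -0.3064129   0.19241025] [-0.00172458  0.08540903  0.99634288  0.00178634] [-0.23187136  0.19503347 -0.26674335] [-8.56806628e-01 -2.97093734e-01  1.97577210e+00  1.58194024e-04
  1.46787776e+00 -2.25659266e+00]
```

View pics/p2.png

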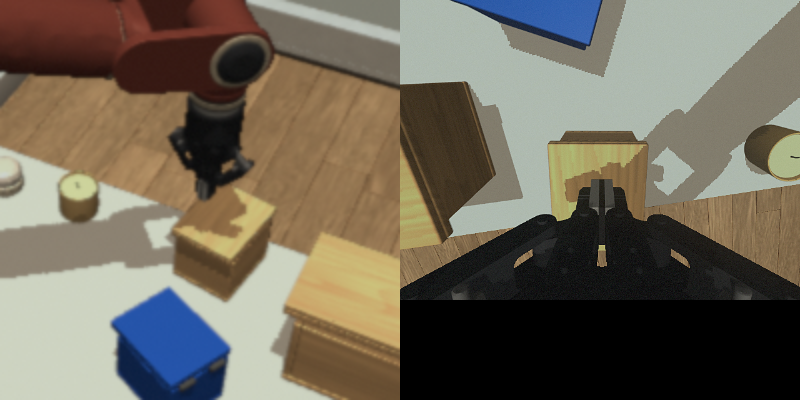

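The scene half shows the shut fingers just above the lid. In the wrist half the lid is square to the view, with its front edge at y≈142 and the fingers near its centre line at (602,190). Next I press.

Emit:
move_arm(
  targets=[
    [[0,0,-0.01,0.04,0],[0,0,0,0.03,0],[0,0,0,0,0],[0,0,0,0,0]],
  ],
)

```text
time: 3.37
tool_pos: [0.3638, -0.3142, 0.1536]
tool_rot: [0.0, 0.086, 0.996, -0.0]
contact_force: [-0.4, -0.9, 0.7]
gripper_width: -0.001
grasp_force: 0.0
```

Emit:
move_arm(
  targets=[
    [[0,0,0,0.008,0],[0,0,0,0.008,0],[0,0,0,0.005,0],[0,0,0,0,0]],
  ],
)

```text
time: 3.7
tool_pos: [0.3635, -0.314, 0.1396]
tool_rot: [-0.0, 0.086, 0.996, 0.0]
contact_force: [-0.7, -0.6, -0.5]
gripper_width: 0.001
grasp_force: 0.0
```

Emit:
move_arm(
  targets=[
    [[0,0,0,0.005,0],[0,0,0,0,0]],
  ],
)

```text
time: 3.87
tool_pos: [0.3634, -0.314, 0.1364]
tool_rot: [-0.0, 0.086, 0.996, 0.0]
contact_force: [0.5, 0.1, -0.4]
gripper_width: 0.002
grasp_force: 0.0
```

Emit:
move_arm(
  targets=[
    [[0,0,0,0.004,0],[0,0,0,0,0]],
  ],
)

```text
time: 4.03
tool_pos: [0.3633, -0.314, 0.1339]
tool_rot: [-0.0, 0.086, 0.996, 0.0]
contact_force: [0.7, 0.6, 0.6]
gripper_width: -0.001
grasp_force: 0.0
```

Emit:
move_arm(
  targets=[
    [[0,0,0,0.003,0],[0,0,0,0,0]],
  ],
)

```text
time: 4.2
tool_pos: [0.3634, -0.314, 0.1322]
tool_rot: [-0.0, 0.086, 0.996, 0.0]
contact_force: [-0.2, -0.8, -0.0]
gripper_width: 0.003
grasp_force: 0.0
```

Emit:
move_arm(
  targets=[
    [[0,0,0,0.004,0],[0,0,0,0,0]],
  ],
)

```text
time: 4.37
tool_pos: [0.3633, -0.314, 0.1297]
tool_rot: [-0.0, 0.086, 0.996, 0.0]
contact_force: [-0.1, -0.2, -0.3]
gripper_width: -0.002
grasp_force: 0.0
```

Emit:
move_arm(
  targets=[
    [[0,0,0,0.004,0],[0,0,0,0,0]],
  ],
)

```text
time: 4.53
tool_pos: [0.3633, -0.314, 0.1272]
tool_rot: [-0.0, 0.086, 0.996, 0.0]
contact_force: [-0.5, -1.0, -0.1]
gripper_width: -0.001
grasp_force: 0.0
```

```bash
python3 - <<'E'
from h import *
im=[grab_frame(n)[:,:,::-1] for n in("scene","wrist","top")]
print(state()["contact_force"])
C=cam("wrist");print(C)
c=np.array([.4219,-.3233]);a=np.radians(80.27-90);u=np.array([np.cos(a),np.sin(a)]);v=np.array([-u[1],u[0]])
w=im[1].copy()
print(proj("wrist",[np.r_[c-u*.066+v*.052*k,.114] for k in(1,-1)],C), proj("wrist",np.r_[.3633,-.314,.1022],C))
cv2.imwrite("pics/p3.png",np.hstack([cv2.resize(im[0][180:290,345:455],(400,400)),cv2.resize(im[1][140:440,170:470],(400,400))]))
E
```

```text
[ 0.79073    -0.30196341 -0.27824626]
(np.float64(384.1724258881818), 322.5193940258634, 235.51499385807506, array([[ 1.71469740e-01,  9.85189172e-01,  6.50481678e-04],
       [ 9.42458163e-01, -1.64224788e-01,  2.91209256e-01],
       [ 2.87003031e-01, -4.93205236e-02, -9.56659159e-01]]), array([ 0.24780356, -0.40497284,  0.17156372]))
[[436.60052728 268.89832001]
 [215.02453047 269.46833915]] [[324.13827289 272.73253138]]
```

View pics/p3.png

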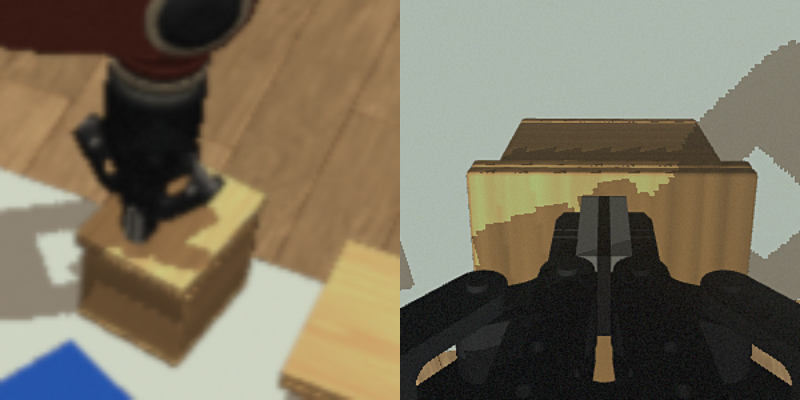

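In the wrist crop the lid front edge is at (469..756,170), still level, and the fingertips are at (603,197), apparently just above the lid. There is no force yet, so the tips probably reach less far than the nominal figure. I keep stepping down.

Emit:
move_arm(
  targets=[
    [[0,0,0,0.004,0],[0,0,0,0,0]],
  ],
)

```text
time: 4.85
tool_pos: [0.3633, -0.314, 0.1249]
tool_rot: [-0.0, 0.086, 0.996, 0.0]
contact_force: [0.9, 0.1, -0.4]
gripper_width: -0.001
grasp_force: 0.0
```

Emit:
move_arm(
  targets=[
    [[0,0,0,0.004,0],[0,0,0,0,0]],
  ],
)

```text
time: 5.02
tool_pos: [0.3633, -0.3139, 0.1224]
tool_rot: [-0.0, 0.086, 0.996, 0.0]
contact_force: [-0.7, -0.4, -0.0]
gripper_width: 0.001
grasp_force: 0.0
```

```bash
python3 - <<'E'
from h import *
s=state();print(s["tool_pos"],s["contact_force"],s["ft_torque"],s["joint_efforts"])
w=grab_frame("wrist")[:,:,::-1]; C=cam("wrist")
cv2.imwrite("pics/w4.png",w)
c=np.array([.4219,-.3233]);a=np.radians(80.27-90);u=np.array([np.cos(a),np.sin(a)]);v=np.array([-u[1],u[0]])
hsv=cv2.cvtColor(w,cv2.COLOR_BGR2HSV)
for row in (255,260,265,270,275,280,290): 
    m=(hsv[row,:,1]>80); xs=np.where(m)[0]; print(row,xs.min() if len(xs) else None,xs.max() if len(xs) else None)
for z in(.114,.109,.105): print(z,proj("wrist",[np.r_[c-u*.066+v*.052*k,z] for k in(1,-1)],C).round(1).tolist())
p=s["tool_pos"][:2]-u*.011
for d in (.005,.012,.018,.025): print(d,proj("wrist",np.r_[p,s["tool_pos"][2]-d],C))
E
```

```text
[ 0.36331811 -0.31391934  0.12238948] [-0.65324586 -0.36194075 -0.03142984] [-0.01034892  0.00744289  0.05832778] [-1.62791123e-02 -2.57879072e+01 -3.57611775e+01  4.74457738e-04
 -5.57071343e-02 -1.29174811e-05]
255 0 639
260 0 639
265 0 639
270 0 639
275 0 639
280 0 639
290 0 639
0.114 [[439.4, 273.4], [211.7, 274.0]]
0.109 [[436.3, 269.3], [214.7, 269.9]]
0.105 [[434.0, 266.2], [216.9, 266.8]]
0.005 [[324.19072734 267.66398771]]
0.012 [[324.11245872 262.05041488]]
0.018 [[324.04992106 257.56509598]]
0.025 [[323.98173416 252.67460359]]
```

```bash
python3 - <<'E'
from h import *
s=state(); p=s["tool_pos"]
for d in(0,.012,.025): print(d,[proj(n,np.r_[p[:2],p[2]-d]).round(1).tolist() for n in("scene","top")])
im=grab_frame("scene")[:,:,::-1]; t=grab_frame("top")[:,:,::-1]; w=cv2.imread("pics/w4.png")
cv2.imwrite("pics/p5.png",np.hstack([cv2.resize(im[210:280,350:420],(400,400),interpolation=2),cv2.resize(w[200:400,220:420],(400,400))]))
print("scene crop 350,210 x5.71; wrist crop 220,200 x2")
E
```

```text
0 [[[382.3, 249.1]], [[388.3, 257.2]]]
0.012 [[[382.0, 251.8]], [[387.7, 258.8]]]
0.025 [[[381.6, 254.8]], [[387.0, 260.5]]]
scene crop 350,210 x5.71; wrist crop 220,200 x2
```

View pics/p5.png

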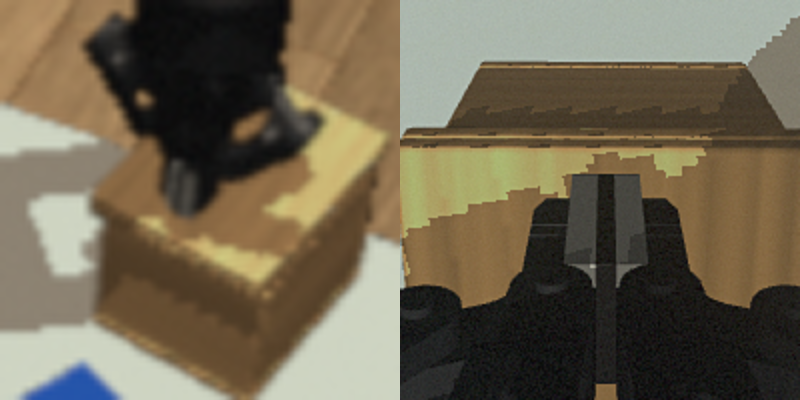

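The lid's upper front edge in the wrist crop is at row ~147, which is full-frame row 273. That matches an untouched lid at 114 mm. The tips, at row 287 in the wrist view and (382,247) in the scene view, are clearly still above it, by roughly 20–30 mm. I continue with guarded steps.

Emit:
move_arm(
  targets=[
    [[0,0,0,0.008,0],[0,0,0,0,0]],
  ],
)

```text
time: 5.33
tool_pos: [0.3632, -0.3138, 0.1173]
tool_rot: [-0.0, 0.086, 0.996, 0.0]
contact_force: [-0.6, 0.0, -0.6]
gripper_width: 0.001
grasp_force: 0.0
```

Emit:
move_arm(
  targets=[
    [[0,0,0,0.005,0],[0,0,0,0,0]],
  ],
)

```text
time: 5.5
tool_pos: [0.3632, -0.3138, 0.1143]
tool_rot: [-0.0, 0.086, 0.996, 0.0]
contact_force: [-0.3, 0.5, -0.0]
gripper_width: 0.001
grasp_force: 0.0
```

Emit:
move_arm(
  targets=[
    [[0,0,0,0.005,0],[0,0,0,0,0]],
  ],
)

```text
time: 5.67
tool_pos: [0.3633, -0.3139, 0.1115]
tool_rot: [-0.0, 0.086, 0.996, 0.0]
contact_force: [0.0, -0.6, 0.7]
gripper_width: -0.001
grasp_force: 0.0
```

Emit:
move_arm(
  targets=[
    [[0,0,0,0.006,0],[0,0,0,0,0]],
  ],
)

```text
time: 5.83
tool_pos: [0.3632, -0.3139, 0.1078]
tool_rot: [-0.0, 0.086, 0.996, 0.0]
contact_force: [0.5, -0.6, 0.1]
gripper_width: 0.001
grasp_force: 0.0
```

Emit:
move_arm(
  targets=[
    [[0,0,0,0.006,0],[0,0,0,0,0]],
  ],
)

```text
time: 6.0
tool_pos: [0.3632, -0.3138, 0.1042]
tool_rot: [-0.0, 0.086, 0.996, 0.0]
contact_force: [0.3, -0.0, -0.1]
gripper_width: 0.003
grasp_force: 0.0
```

```bash
python3 - <<'E'
from h import *
s=state(); p=s["tool_pos"];print(p,s["contact_force"])
im=grab_frame("scene")[:,:,::-1]; w=grab_frame("wrist")[:,:,::-1];C=cam("wrist");print(C[3:], -C[3].T@C[4])
cv2.imwrite("pics/p6.png",np.hstack([cv2.resize(im[210:280,350:420],(400,400),interpolation=2),cv2.resize(w[200:400,220:420],(400,400))]))
c=np.array([.4219,-.3233]);a=np.radians(80.27-90);u=np.array([np.cos(a),np.sin(a)])
for z in(.114,.109,.105): print(z,proj("wrist",np.r_[c-u*.066,z],C).round(1))
E
```

```text
[ 0.36322072 -0.31384592  0.10418297] [ 0.33032252 -0.02042827 -0.06313264]
(array([[ 1.71470715e-01,  9.85188815e-01,  8.90871060e-04],
       [ 9.42528591e-01, -1.64308845e-01,  2.90933770e-01],
       [ 2.86771074e-01, -4.90469500e-02, -9.56742781e-01]]), array([ 0.24770396, -0.39819451,  0.14976906])) [ 0.2898863  -0.30211634  0.25891803]
0.114 [[326.1 290.3]]
0.109 [[326.  285.3]]
0.105 [[325.9 281.5]]
```

View pics/p6.png

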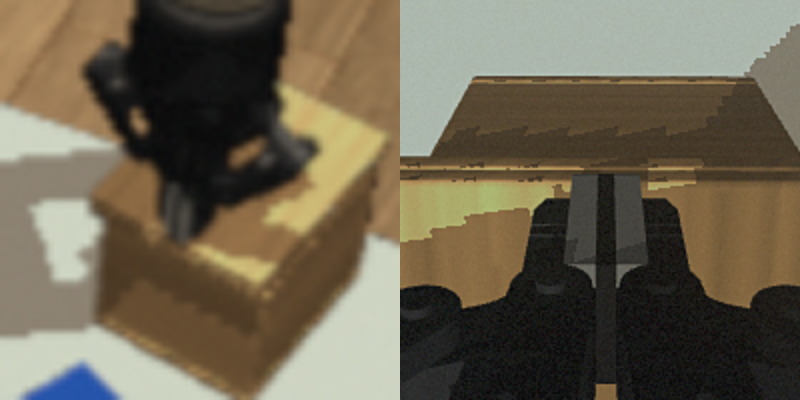

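The tips, at row 175 in the wrist crop, now line up with the lid's front edge at row ~180, and the scene view agrees with (180,242). Contact should be a few millimetres away.

Emit:
move_arm(
  targets=[
    [[0,0,0,0.005,0],[0,0,0,0,0]],
  ],
)

```text
time: 6.27
tool_pos: [0.3634, -0.314, 0.1015]
tool_rot: [-0.0, 0.086, 0.996, 0.0]
contact_force: [0.3, -0.1, -0.4]
gripper_width: 0.002
grasp_force: 0.1
```

Emit:
move_arm(
  targets=[
    [[0,0,0,0.004,0],[0,0,0,0,0]],
  ],
)

```text
time: 6.43
tool_pos: [0.3635, -0.3143, 0.0996]
tool_rot: [-0.0, 0.086, 0.996, -0.0]
contact_force: [-2.0, 0.4, 2.9]
gripper_width: 0.003
grasp_force: 1.3
```

Emit:
move_arm(
  targets=[
    [[0,0,0,0.004,0],[0,0,0,0,0]],
  ],
)

```text
time: 6.6
tool_pos: [0.3634, -0.3143, 0.0971]
tool_rot: [-0.0, 0.086, 0.996, -0.0]
contact_force: [-1.4, 0.5, 2.4]
gripper_width: -0.001
grasp_force: 1.5
```

Contact came at reported TCP z ≈ 0.1005, so the tips sit about 13.5 mm above the reported TCP. I press on another 5 mm.

Emit:
move_arm(
  targets=[
    [[0,0,0,0.004,0],[0,0,0,0,0]],
  ],
)

```text
time: 6.77
tool_pos: [0.3634, -0.3143, 0.0945]
tool_rot: [-0.0, 0.086, 0.996, -0.0]
contact_force: [-1.9, -0.4, 1.9]
gripper_width: -0.001
grasp_force: 1.6
```

Emit:
move_arm(
  targets=[
    [[0,0,0,0.004,0],[0,0,0,0,0]],
  ],
)

```text
time: 6.93
tool_pos: [0.3634, -0.3144, 0.0926]
tool_rot: [-0.0, 0.086, 0.996, -0.0]
contact_force: [-3.6, 0.0, 4.5]
gripper_width: -0.001
grasp_force: 2.4
```

Emit:
move_arm(
  targets=[
    [[0,0,0,0.002,0],[0,0,0,0,0]],
  ],
)

```text
time: 7.1
tool_pos: [0.3634, -0.3145, 0.0923]
tool_rot: [-0.0, 0.086, 0.996, -0.0]
contact_force: [-5.9, 2.5, 10.3]
gripper_width: -0.001
grasp_force: 5.2
```

Emit:
move_arm(
  targets=[
    [[0,0,0,-0.05,0],[0,0.02,0,-0.06,0],[0,0.05,0,-0.04,0],[0,0.05,0,0,0],[0,0,0,0,0]],
  ],
)

```text
time: 7.52
tool_pos: [0.2907, -0.302, 0.1824]
tool_rot: [0.001, 0.087, 0.996, -0.002]
contact_force: [-0.3, 0.0, -0.6]
gripper_width: -0.001
grasp_force: 0.0
```

Emit:
move_arm(
  targets=[
    [[0,0,0,0,0],[0,0,0,0,0],[0,0,0,0,0]],
  ],
)

```text
time: 7.77
tool_pos: [0.2929, -0.3016, 0.1801]
tool_rot: [-0.0, 0.086, 0.996, 0.001]
contact_force: [0.3, -0.7, -0.1]
gripper_width: -0.003
grasp_force: 0.0
```

```bash
python3 - <<'E'
from h import *
s=state(); print(s["tool_pos"],s["contact_force"])
im=grab_frame("scene")[:,:,::-1]; w=grab_frame("wrist")[:,:,::-1]
cv2.imwrite("pics/p7.png",np.hstack([cv2.resize(im[180:290,330:440],(400,400),interpolation=2),cv2.resize(w,(533,400))[:,:400]*0+cv2.resize(w[0:480,80:560],(400,400))]))
E
```

```text
[ 0.29294529 -0.30156305  0.18013292] [ 0.26541452 -0.73146452 -0.1043073 ]
```

View pics/p7.png

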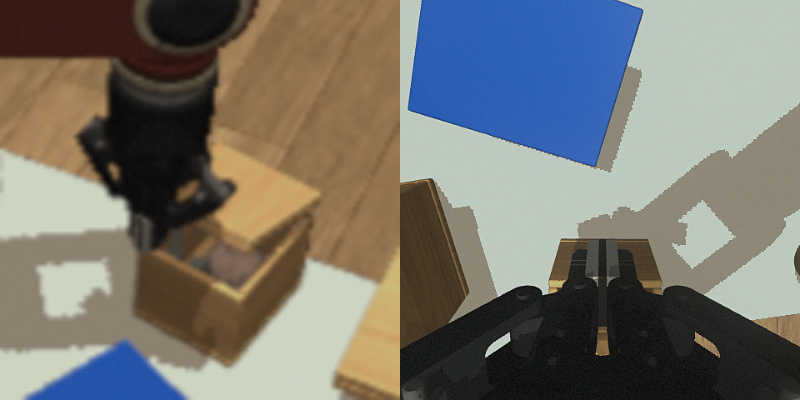

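The lid is ajar by itself and the garlic is visible inside at (235,260) in the scene crop. The fingers are off it, in front. Next I lower them in front of the lid edge, then push forward and up along the edge's arc.

Emit:
move_arm(
  targets=[
    [[0,0,0,0.05,0],[0,0,0,0.05,0],[0,0,0,0.043,0],[0,0,0,0,0],[0,0,0,0,0]],
  ],
)

```text
time: 8.28
tool_pos: [0.2921, -0.3006, 0.0938]
tool_rot: [-0.001, 0.085, 0.996, 0.002]
contact_force: [0.8, -0.2, 1.0]
gripper_width: 0.003
grasp_force: 0.0
```

Emit:
move_arm(
  targets=[
    [[0,-0.04,0,0,0],[0,-0.03,0,0,0],[0,-0.01,0,0,0],[0,0,0,0,0],[0,0,0,0,0]],
  ],
)

```text
time: 8.7
tool_pos: [0.3403, -0.3106, 0.0966]
tool_rot: [0.0, 0.085, 0.996, -0.001]
contact_force: [0.7, 0.8, 0.6]
gripper_width: 0.002
grasp_force: 0.0
```

Emit:
move_arm(
  targets=[
    [[0,-0.018,0,0,0],[0,-0.005,0,-0.005,0],[0,0,0,0,0]],
  ],
)

```text
time: 8.95
tool_pos: [0.3536, -0.3129, 0.0994]
tool_rot: [0.0, 0.086, 0.996, -0.001]
contact_force: [0.2, -0.3, 0.4]
gripper_width: 0.001
grasp_force: 0.0
```

Emit:
move_arm(
  targets=[
    [[0,-0.012,0,-0.022,0],[0,-0.012,0,-0.025,0],[0,0,0,0,0]],
  ],
)

```text
time: 9.2
tool_pos: [0.3693, -0.3165, 0.1305]
tool_rot: [0.002, 0.086, 0.996, -0.002]
contact_force: [-2.1, 0.4, 0.6]
gripper_width: 0.002
grasp_force: 1.3
```

```bash
python3 - <<'E'
from h import *
s=state(); print(s["tool_pos"],s["contact_force"])
im=grab_frame("scene")[:,:,::-1]; t=grab_frame("top")[:,:,::-1]
cv2.imwrite("pics/p8.png",np.hstack([cv2.resize(im[180:290,330:440],(400,400),interpolation=2),cv2.resize(t[180:300,340:460],(400,400))]))
E
```

```text
[ 0.36930289 -0.31650062  0.13054633] [-2.06571271  0.44144966  0.60612102]
```

View pics/p8.png

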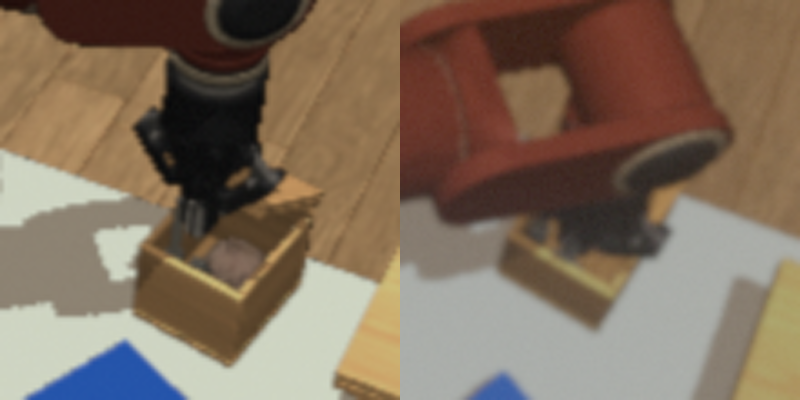

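The fingers, at (200,225) in the scene crop, are carrying the lid edge up, and the box's near corner is still at (228,363), so it hasn't moved. I continue along the arc.

Emit:
move_arm(
  targets=[
    [[0,-0.014,0,-0.017,0],[0,-0.015,0,-0.017,0],[0,-0.017,0,-0.016,0],[0,-0.018,0,-0.014,0],[0,0,0,0,0]],
  ],
)

```text
time: 9.72
tool_pos: [0.407, -0.3223, 0.1666]
tool_rot: [0.001, 0.086, 0.996, -0.001]
contact_force: [-0.7, 0.2, 1.0]
gripper_width: 0.003
grasp_force: 0.3
```

Emit:
move_arm(
  targets=[
    [[0,-0.019,0,-0.014,0],[0,-0.02,0,-0.012,0],[0,-0.021,0,-0.01,0],[0,-0.022,0,-0.008,0],[0,0,0,0,0]],
  ],
)

```text
time: 10.13
tool_pos: [0.455, -0.33, 0.1912]
tool_rot: [0.0, 0.085, 0.996, -0.0]
contact_force: [-0.7, -0.5, 0.7]
gripper_width: 0.001
grasp_force: 0.0
```

Emit:
move_arm(
  targets=[
    [[0,-0.02,0,-0.004,0],[0,-0.02,0,-0.002,0],[0,-0.02,0,0,0],[0,-0.02,0,0,0],[0,0,0,0,0]],
  ],
)

```text
time: 10.55
tool_pos: [0.5013, -0.3377, 0.1935]
tool_rot: [-0.001, 0.085, 0.996, 0.001]
contact_force: [0.3, 0.7, 1.0]
gripper_width: -0.001
grasp_force: 0.0
```

Emit:
move_arm(
  targets=[
    [[0,-0.01,0,0,0],[0,0,0,0,0],[0,0,0,0,0],[0,0.03,0,0,0],[0,0.05,0,-0.02,0]],
  ],
)

```text
time: 10.97
tool_pos: [0.4589, -0.3298, 0.2041]
tool_rot: [-0.002, 0.085, 0.996, 0.002]
contact_force: [-1.3, 0.8, 0.4]
gripper_width: -0.003
grasp_force: 0.0
```

Emit:
move_arm(
  targets=[
    [[0,0.06,0,-0.03,0],[0,0.06,0,-0.03,0],[0,0.06,0,0,0],[0,0.06,0,0,0],[0,0,0,0,0]],
  ],
)

```text
time: 11.38
tool_pos: [0.3137, -0.3051, 0.2428]
tool_rot: [-0.001, 0.087, 0.996, -0.001]
contact_force: [0.4, -0.6, 0.2]
gripper_width: 0.001
grasp_force: 0.0
```

```bash
python3 - <<'E'
from h import *
s=state(); print(s["time"],s["tool_pos"],s["contact_force"])
im=grab_frame("scene")[:,:,::-1]
cv2.imwrite("pics/p9.png",cv2.resize(im[130:310,250:490],(800,600)))
E
```

```text
11.3833 [ 0.31367227 -0.30508808  0.24277298] [ 0.43330286 -0.62638713  0.18060167]
```

View pics/p9.png

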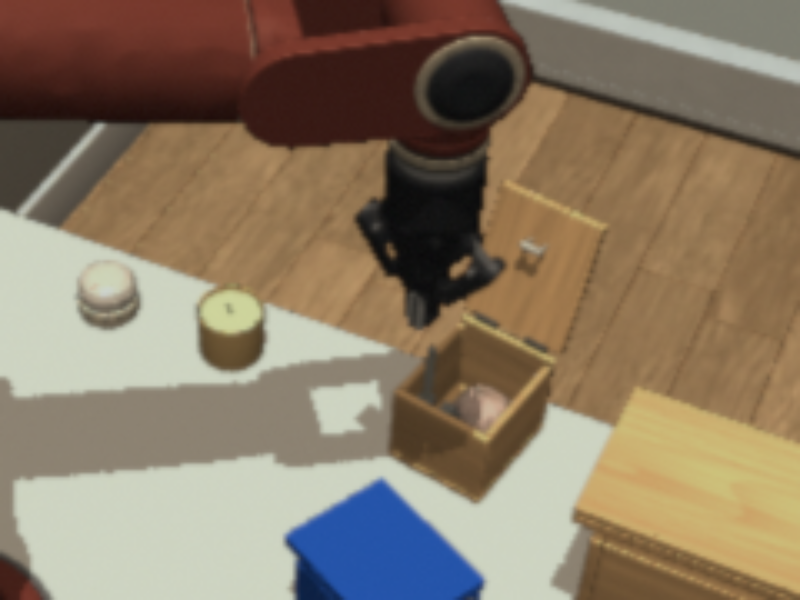

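The lid stands open, leaning back (corners at (510,185) and (605,225)). The garlic is in the box at (483,405), the box and bystanders are in place, and the fingers are clear. I hand the job in.

Emit:
move_arm(
  targets=[
    [[0,0.03,0,0,0],[0,0,0,0,0],[0,0,0,0,0],[0,0,0,0,0]],
  ],
)

```text
time: 11.77
tool_pos: [0.3009, -0.3033, 0.2429]
tool_rot: [0.0, 0.086, 0.996, 0.0]
contact_force: [-0.4, -0.2, -0.2]
gripper_width: 0.002
grasp_force: 0.0
```

```bash
python3 -c "
from plant import job
print(job.job_done())"
```

```text
the job is handed in; nothing more can be done
None
```

The garlic box's lid was pressed, sprang ajar by itself and was pushed over until it leaned back open; the last picture shows the box and garlic in place, and I handed the job in at about 12 s, though the hand-in returned no verdict.

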